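# Uncouple and raise the tube mixer's hold-down arm

## Robot

A 6-joint arm with a two-finger parallel gripper is mounted at the origin on the work surface. World frame = base frame: x ahead of the robot, y to its left, z up, the work surface at z = 0. Lengths are in m, angles in rad, forces in N, time in s.
With the tool pointing down it reaches from about 0.275 to 0.975 m from the base axis. Payload 8.4 kg.
Tool frame: the origin (TCP) lies on the front face of the gripper's body, between the roots of the fingers; the fingertips stand 88 mm ahead of it and the grasp point (between the pads) lies 69 mm ahead of it; z points along the fingers, y is the line along which they close (so a half turn about z gives the same grasp; the last joint's range is limited). The gripper opens to 92 mm and grips with 3 to 60 N. Pads are 20 mm wide; open, the fingers measure 128 mm over their backs; the gripper's body (75 mm by 189 mm) begins 69 mm behind the grasp point.
Start: joints at [1.27, 0.353, 1.633, -0, 1.155, -0.002], TCP at [0.184, 0.597, 0.303] pointing down, gripper open.
Joint ranges: [-2.63, 2.63], [-0.92, 2.1], [0.06, 2.66], [-1.3, 4.44], [0, 2.69], [-3.02, 3.02]. Speed limits (rad/s): [2.22, 2.22, 2.79, 3.14, 3.14, 3.14].

## Interface

Orientations are given as a unit quaternion [x, y, z, w].
In Python, from cell import r gives the robot as it stands.
- The arm moves only by the tool carry_out, never from a script. Its argument "moves" is a list of rows, each an object with "delta_pos": the shift along the tool's x, y, z in m, a list of three; "rot": the turn, a rotation vector about the tool's x, y, z in rad, a list of three. In form: [{"delta_pos": [tx, ty, tz], "rot": [wx, wy, wz]}, ...]. A call has exactly 8 rows; each row shifts and turns the commanded pose from where the row before left it, along the tool's axes as they then stand; what a row does not reach is not made up. A row lasts 1/12 s, in which the tool goes at most 41.7 mm and 7.16 degrees, less where a joint would pass 70% of its speed; a pose out of reach is approached as far as the arm can. A call with a gripper value outside its range is refused whole. "claw" is the opening, from 0 (shut) to 1 (fully open), set as the call begins (left out, the last holds). The fingers move at their own pace and stop on an object; the grip force is fixed at half the most. Time passes only in rows, so rows that do not move let the fingers close, or fill a call up. It gives the time, the measured TCP pose, the force, the opening and the grip force at its end, in the units of the state.
- r.sense(): the state, without advancing time (a new reading comes with each control period).
- r.get_image(name): name is "side" or "top" or "wrist"; returns a dict with "pixels" (420x560x3 uint8, red, green, blue), "range_z" (420x560 float32, m along the optical axis (not along the pixel's ray), 0 where there is no reading), "fovy" (degrees; the focal length in pixels is half the picture's height over the tangent of half this angle, whatever the lens; pixels are square), "cx", "cy" (the principal point, pixels), "distortion" ([k1, k2, p1, p2, k3] as OpenCV has them; the pictures are not rectified), "origin" and "attitude" of the camera in the world; the wrist camera has in their place "hand_eye" (4x4, takes a point from camera to tool coordinates, whose origin is the TCP and whose axes are the flange's). Camera axes: x right, y up, looking along -z (the intrinsics and any distortion apply to the point x, -y, -z); pixel columns grow to the right and rows downward; lengths in m; the calibration is good to about 2 mm. A picture is of the moment at which its call begins: read the wrist's pose just before it.
- r.sign_off(): hands the job in; it is judged then, once.
Trained networks look in a picture, given as the dict that the camera call returned (one of the last four; its "shot" number tells which), for a name from the list of things; names that differ only in an ending like _2 or _b are one class to them, and where a whole thing is asked for, a point or a joint stands for the part that bears it (a point fixed in the world has none). Each returns a list of dicts, best first, with "score" (0 to 1); they miss things now and then, are a little off and sometimes report something else, mostly with a low value. They report only what shows in the picture. A call takes as long as a camera call.
- r.cut_out(label, picture): "region" (420x560 bool, what is visible of it).
- r.landmark_of(label, picture): "xyz" ([x, y, z] in m, in world coordinates, good to about 4 mm: a listed point, or the origin of a listed thing).
The state is a dict: "time_s": time; "joint_positions": joint angles; "qvel": joint speeds; "effort": joint torques, N m; "tool_pos": TCP position; "eef_rot": TCP orientation; "force": force on the tool from outside, world axes, zero at the start; "wrist_torque": the same for the moment, N m; "finger_gap": finger opening in m; "grip_force": force on a finger pad.
Only numpy, scipy, OpenCV 4.12 (cv2) and the standard library are available. Lean on these libraries where they do the work, as an engineer would, in place of code of your own. Each camera call takes 0.05 s, during which the arm holds its last target. There are 200 camera calls.

## Task

Stop the tube mixer by pressing the red button on its control box fully down and letting it come up again. Then pull the red latch tab on the hold-down arm sideways, to the left as the robot sees it, against its spring, and, with the latch pulled, lift the arm off its ball and finish while holding it still, at least 6 cm up, so that the tubes can be taken out: do not let go. Leave the kit box, the reagent bottle and the beaker where they stand.

Things in the scene. Friction and masses are not known exactly. Their poses are not given: they have to be found in the camera images.
- stop_button_top (a point): Centre of the top face of the red stop button (28 mm across), on a cream control box (90 x 80 x 35 mm, fixed to the bench, left or right of the mixer). The button's top is 53 mm above the bench; it is pressed straight down.
- stop_button (a joint): Travel of the stop button in m: 0 up, 0.006 fully down (about 5 N); a spring brings it back up.
- mixer: Tube mixer: cream base 270 x 180 x 48 mm (x, y, z), deck top at 54 mm, fixed to the bench at a yaw of up to 0.3 rad. Origin at the centre of its underside; its x axis points away from the robot along the blue hold-down arm, its y axis to the left. A rack with ten capped tubes (tops at 116 mm) stands on the deck under the arm.
- ball (a point): Centre of the fixed steel ball (26 mm across, 104 mm above the bench) on a post near the front (robot side) of the deck; the coupler at the arm's free end sits over it.
- hinge (a point): Centre of the arm's hinge, 128 mm above the bench, 200 mm beyond the ball along the mixer's x axis. The hinge axis is the mixer's y axis; the arm's free end, nearest the robot, swings up.
- pivot (a joint): Angle of the hold-down arm in rad: 0 down on the ball, grows as the free end is lifted, stop at 0.9. The arm falls back when let go (about 2 to 5 N to hold at the tab).
- hold_down_arm: Blue hold-down arm, 220 mm long, 22 mm wide, 0.3 to 0.65 kg, with a rubber pad over the tubes and a coupler block 46 x 44 mm at the free end; carries the latch. Origin at the hinge centre; x along the arm away from the coupler, y the hinge axis.
- coupler (a point): Centre of the coupler's socket at the arm's free end: at the ball's centre (104 mm above the bench) when the arm is down; rises with the arm.
- tab (a point): Point to grip on the red upright latch tab: on its middle. The tab is 22 mm (x) x 14 mm (y) and 50 mm high, standing on the coupler from 142 to 192 mm above the bench (this point at 170 mm, so 22 mm below the top) with free room on both sides in y: fingers close along the mixer's y axis. Its axes are the arm's axes.
- latch (a joint): How far the latch is pulled, in m, towards the mixer's +y (left seen from the robot, whatever the yaw): 0 locked (a steel bolt catches under the ball), free from about 0.009 on, stop at 0.018. Spring: 3 N at the start, 10 N at the stop; it springs back when let go.
- kit_box: Bystander: white kit box with teal and yellow bands, 110 x 75 x 50 mm, origin at the centre of its underside. Leave alone.
- reagent_bottle: Bystander: amber bottle 56 mm across, 120 mm high, origin at the centre of its underside. Leave alone.
- beaker: Bystander: clear open cup 70 mm across, 80 mm high, origin at the centre of its underside. Leave alone.

How it is judged:
On the way, in this order (a step that is already met when the one before it is completed fails the run):
1. the stop button is pressed fully down with the arm still down (value of joint stop_button above 0.005 m and value of joint pivot below 0.02 rad), for 0.05 s.
2. the button is let go and up again (value of joint stop_button below 0.0012 m), for 0.1 s.
3. the latch is pulled sideways at least 7 mm while the arm is still down (value of joint latch above 0.007 m and value of joint pivot below 0.03 rad), for 0.02 s.
4. the arm is off the ball, its socket over 40 mm above the ball (height (world z) of coupler above 0.144 m), for 0.2 s.
At the end, for the whole second after the job is handed in: The gripper holds the hold-down arm still (under 0.05 rad/s) by its fingers (over 1 N), the coupler's socket at least 50 mm above the ball's centre and nothing of the arm or latch on the ball; the button is up; kit box, bottle and beaker within 20 mm of where they stood (height (world z) of coupler above 0.154 m and velocity of joint pivot between -0.05 and 0.05 rad/s and contact force between the fingers and hold_down_arm above 1 N and contact force between hold_down_arm and mixer below 0.1 N and value of joint stop_button below 0.0012 m and distance of each of kit_box, reagent_bottle, beaker from where it was at the start of the episode below 0.02 m); the arm keeps its last pose, push and grip.
It fails at once if a bystander is pushed over 20 mm or tipped (distance of any of kit_box, reagent_bottle, beaker from where it was at the start of the episode above 0.02 m or angle between any of reagent_bottle, beaker's own z axis and vertical above 0.3 rad).
It also fails if it takes over 48 s, if anything falls off the work surface, if the arm or the gripper's body presses on something with over 40 N, if the wrist force passes 120 N, or if a joint passes its speed limit or range.

## Working session

There is one attempt and no reset: what is moved stays moved. The work goes in short steps, Python scripts to look and compute and a tool call to move; the robot and the scene stay as the last step left them, time stands still between calls to the robot, and variables do not carry over. Pictures are saved under pics/ and viewed, at most 10 in all, crops included, and the job is handed in when it is done.

Besides the shell and the picture viewer there is one more tool, called after "Emit:" by a JSON object that holds its "op" and its "data". carry_out: Moves the arm, as the interface text tells. Its arguments: {"type":"object","properties":{"moves":{"type":"array"},"claw":{"type":"number"}},"required":["moves"]}

```bash
mkdir -p pics
python3 - <<'E'
from cell import r
import cv2,numpy as np
s=r.sense();print({k:np.round(v,3) for k,v in s.items()})
ims=[]
for n in("top","side"):
    p=r.get_image(n);ims.append(p["pixels"][:,:,::-1])
    for l in("stop_button_top","ball","hinge","coupler","tab","mixer","kit_box","reagent_bottle","beaker"):
        print(n,l,[(np.round(d["xyz"],3),round(d["score"],2)) for d in r.landmark_of(l,p)[:2]])
im=np.hstack(ims);cv2.imwrite("pics/a.png",cv2.resize(im,(800,300)))
E
```

```text
{'time_s': np.float64(0.0), 'joint_positions': array([ 1.27 ,  0.354,  1.634, -0.   ,  1.155, -0.002]), 'qvel': array([-0.001, -0.   , -0.001, -0.001,  0.001, -0.   ]), 'effort': array([-2.0000e-03, -5.9384e+01, -3.3422e+01,  7.0000e-02,  2.4000e-02,
       -0.0000e+00]), 'tool_pos': array([0.184, 0.597, 0.302]), 'eef_rot': array([ 0.149,  0.989, -0.001, -0.   ]), 'force': array([ 0.414,  0.731, -0.251]), 'wrist_torque': array([-0.007, -0.036,  0.008]), 'grip_force': np.float64(0.0), 'finger_gap': np.float64(0.092)}
top stop_button_top [(array([0.505, 0.251, 0.054]), 0.6)]
top ball [(array([ 0.541, -0.005,  0.104]), 0.65)]
top hinge [(array([ 0.739, -0.02 ,  0.13 ]), 0.86), (array([ 0.687, -0.282, -0.   ]), 0.69)]
top coupler [(array([ 0.54 , -0.002,  0.102]), 0.8)]
top tab [(array([0.539, 0.006, 0.168]), 0.71)]
top mixer [(array([ 0.639, -0.013, -0.002]), 0.58)]
top kit_box [(array([ 0.46 , -0.269,  0.001]), 0.89)]
top reagent_bottle [(array([ 0.685, -0.28 ,  0.   ]), 0.85)]
top beaker [(array([0.742, 0.284, 0.002]), 0.65)]
side stop_button_top [(array([0.505, 0.252, 0.055]), 0.59)]
side ball [(array([ 0.641, -0.016,  0.006]), 0.29)]
side hinge [(array([ 0.738, -0.023,  0.129]), 0.83)]
side coupler [(array([ 0.541, -0.004,  0.101]), 0.64)]
side tab [(array([0.542, 0.006, 0.169]), 0.6)]
side mixer [(array([ 0.64 , -0.015,  0.004]), 0.73)]
side kit_box [(array([ 0.458, -0.264, -0.   ]), 0.94), (array([ 0.538, -0.002,  0.102]), 0.56)]
side reagent_bottle [(array([ 0.691, -0.28 ,  0.002]), 0.87)]
side beaker [(array([0.741, 0.288, 0.003]), 0.89)]
```

View pics/a.png

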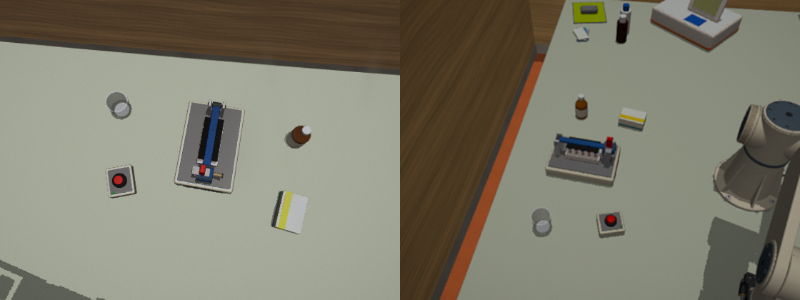

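The pictures agree with the networks. The box is left of the mixer at about (120,180) in the top view, with the arm pointing away and a yaw of about -0.09. Next I move over the button with the fingers shut.

Emit:
{"op": "carry_out", "data": {"moves": [{"delta_pos":[-0.034,-0.0196,0],"rot":[0,0,0]},{"delta_pos":[-0.034,-0.0196,0],"rot":[0,0,0]},{"delta_pos":[-0.034,-0.0196,0],"rot":[0,0,0]},{"delta_pos":[-0.034,-0.0196,0],"rot":[0,0,0]},{"delta_pos":[-0.034,-0.0196,0],"rot":[0,0,0]},{"delta_pos":[-0.034,-0.0196,0],"rot":[0,0,0]},{"delta_pos":[-0.034,-0.0196,0],"rot":[0,0,0]},{"delta_pos":[-0.034,-0.0196,0],"rot":[0,0,0]}], "claw": 0}}

```text
time_s: 1.67
tool_pos: [0.3988, 0.3658, 0.3029]
eef_rot: [0.149, 0.989, 0.0, 0.0]
force: [0.7, -0.1, 0.3]
finger_gap: 0.0407
grip_force: 0.0
```

Emit:
{"op": "carry_out", "data": {"moves": [{"delta_pos":[-0.034,-0.0196,0],"rot":[0,0,0]},{"delta_pos":[-0.034,-0.0196,0],"rot":[0,0,0]},{"delta_pos":[-0.034,-0.0196,0],"rot":[0,0,0]},{"delta_pos":[-0.034,-0.0196,0],"rot":[0,0,0]},{"delta_pos":[0,0,0.035],"rot":[0,0,-0.107]},{"delta_pos":[0,0,0.035],"rot":[0,0,-0.107]},{"delta_pos":[0,0,0.03],"rot":[0,0,0]},{"delta_pos":[0,0,0],"rot":[0,0,0]}]}}

```text
time_s: 2.33
tool_pos: [0.5021, 0.2506, 0.1975]
eef_rot: [0.043, 0.999, -0.002, -0.004]
force: [-1.6, -0.4, -0.5]
finger_gap: 0.0006
grip_force: 0.0
```

```bash
cat > h.py <<'E'
from cell import r
import numpy as np
from scipy.spatial.transform import Rotation as R
def st():
    s=r.sense();M=R.from_quat(s["eef_rot"]).as_matrix()
    print("t",s["time_s"],"p",np.round(s["tool_pos"],4),"y",np.round(M[:,1],3),"z",np.round(M[:,2],3),"F",np.round(s["force"],1),"gap",s["finger_gap"],"grip",s["grip_force"]);return s,M
def look(n,labels,s,M):
    p=r.get_image(n);o={}
    for l in labels:
        d=r.landmark_of(l,p)
        for e in d[:2]:print(n,l,np.round(e["xyz"],4),round(e["score"],2),"in tool",np.round(M.T@(e["xyz"]-s["tool_pos"]),4))
    return p
E
python3 - <<'E'
from h import *
s,M=st()
for n in("wrist","top","side"):look(n,["stop_button_top","tab","coupler","hinge"],s,M)
E
```

```text
t 2.3333 p [0.5021 0.2506 0.1975] y [ 0.085  0.996 -0.004] z [-0.008 -0.004 -1.   ] F [-1.6 -0.4 -0.5] gap 0.0005897981311875427 grip 0.0
wrist stop_button_top [0.5087 0.2518 0.0533] 0.62 in tool [-0.0075  0.0024  0.1442]
top stop_button_top [0.506  0.2523 0.0541] 0.37 in tool [-0.0048  0.0026  0.1434]
top tab [0.5375 0.0068 0.167 ] 0.64 in tool [-0.0563 -0.2398  0.0312]
top coupler [ 5.411e-01 -2.000e-04  1.015e-01] 0.83 in tool [-0.061  -0.2462  0.0967]
top hinge [ 0.7399 -0.0224  0.1302] 0.97 in tool [-0.2607 -0.2514  0.0665]
side stop_button_top [ 0.5346 -0.0083  0.1043] 0.3 in tool [-0.0552 -0.2548  0.094 ]
side coupler [ 0.5378 -0.0023  0.1056] 0.77 in tool [-0.0578 -0.2485  0.0926]
side coupler [ 0.742  -0.0217  0.1279] 0.64 in tool [-0.2628 -0.2505  0.0688]
side hinge [ 0.7392 -0.0246  0.1321] 0.57 in tool [-0.2602 -0.2537  0.0647]
```

Emit:
{"op": "carry_out", "data": {"moves": [{"delta_pos":[-0.004,0.002,0.025],"rot":[0,0,0]},{"delta_pos":[0,0,0.02],"rot":[0,0,0]},{"delta_pos":[0,0,0.006],"rot":[0,0,0]},{"delta_pos":[0,0,0.006],"rot":[0,0,0]},{"delta_pos":[0,0,0.006],"rot":[0,0,0]},{"delta_pos":[0,0,0.003],"rot":[0,0,0]},{"delta_pos":[0,0,0.0],"rot":[0,0,0]},{"delta_pos":[0,0,0],"rot":[0,0,0]}]}}

```text
time_s: 3.75
tool_pos: [0.5087, 0.254, 0.1392]
eef_rot: [0.042, 0.999, -0.0, -0.0]
force: [-8.1, -3.5, 24.9]
finger_gap: 0.0005
grip_force: 12.4
```

Run:
```python
from h import *
import cv2
s,M=st()
a=look("side",["stop_button_top"],s,M);b=look("wrist",["stop_button_top"],s,M)
c=cv2.resize(a["pixels"][230:370,180:380],(560,392),interpolation=cv2.INTER_CUBIC)
im=np.hstack([c,cv2.resize(b["pixels"],(523,392))])[:,:,::-1]
cv2.imwrite("pics/b.png",cv2.resize(im,(800,290)))
```

```text
t 3.75 p [0.5087 0.254  0.1392] y [ 0.085  0.996 -0.   ] z [-0. -0. -1.] F [-8.1 -3.5 24.9] gap 0.0005026331184623774 grip 12.374619239999447
wrist stop_button_top [0.5094 0.2529 0.0504] 0.87 in tool [-0.0008 -0.001   0.0888]
```

View pics/b.png

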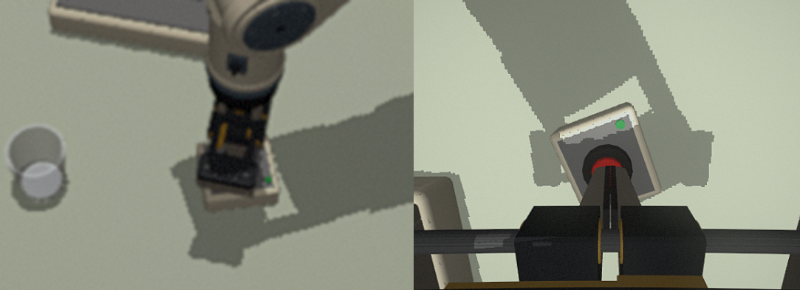

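Emit:
{"op": "carry_out", "data": {"moves": [{"delta_pos":[0.001,0.0,0.0],"rot":[0,0,0]},{"delta_pos":[0.001,0,0.0],"rot":[0,0,0]},{"delta_pos":[0,0,0.0005],"rot":[0,0,0]},{"delta_pos":[0,0,0.0005],"rot":[0,0,0]},{"delta_pos":[0,0,0],"rot":[0,0,0]},{"delta_pos":[0,0,0],"rot":[0,0,0]},{"delta_pos":[0,0,0.0],"rot":[0,0,0]},{"delta_pos":[0,0,0],"rot":[0,0,0]}]}}

```text
time_s: 4.62
tool_pos: [0.5083, 0.2541, 0.1391]
eef_rot: [0.042, 0.999, 0.0, 0.002]
force: [-4.0, -7.9, 30.0]
finger_gap: 0.0003
grip_force: 14.5
```

Run:
```python
from h import *
import cv2
s,M=st()
p=r.get_image("wrist");H=p["hand_eye"]
f=210/np.tan(np.radians(p["fovy"])/2);K=np.array([[f,0,p["cx"]],[0,f,p["cy"]],[0,0,1]])
uv=np.stack(np.meshgrid(np.arange(560),np.arange(420)),-1).reshape(-1,1,2).astype(float)
n=cv2.undistortPoints(uv,K,np.array(p["distortion"])).reshape(-1,2)
z=p["range_z"].ravel();P=np.c_[n[:,0]*z,-n[:,1]*z,-z]
W=((P@H[:3,:3].T+H[:3,3])@M.T+s["tool_pos"]).reshape(420,560,3)
np.save("W.npy",W);b=W[...,:2]-np.array([.506,.2525]);d=np.hypot(b[...,0],b[...,1])
rgb=p["pixels"].astype(int);red=(rgb[...,0]>120)&(rgb[...,1]<60)
ok=p["range_z"]>0
print("red",red.sum(),np.percentile(W[red&ok],[5,50,95],axis=0).round(4))
for lo in range(0,60,4):
    m=ok&(d>=lo/1e3)&(d<(lo+4)/1e3)&~red&(W[...,2]<.07)
    if m.sum():print(lo,m.sum(),np.percentile(W[m][:,2],[5,25,50,75,95]).round(4))
cv2.imwrite("pics/c.png",cv2.resize(p["pixels"][130:300,180:340,::-1],None,fx=3.5,fy=3.5,interpolation=cv2.INTER_CUBIC))
```

```text
t 4.6167 p [0.5083 0.2541 0.1391] y [0.084 0.996 0.001] z [ 0.003  0.    -1.   ] F [-4.  -7.9 30. ] gap 0.00028671399736557713 grip 14.506573136604857
red 305 [[0.4941 0.2417 0.0492]
 [0.4972 0.2523 0.0503]
 [0.501  0.262  0.0512]]
4 192 [0.0511 0.0554 0.0605 0.0651 0.0689]
8 311 [0.0513 0.0566 0.0609 0.0655 0.0689]
12 602 [0.046  0.0468 0.0475 0.0492 0.0665]
16 791 [0.0458 0.0465 0.0469 0.0473 0.0483]
20 1158 [0.0348 0.0356 0.0387 0.0457 0.0471]
24 1151 [0.0346 0.0352 0.0356 0.036  0.0366]
28 1395 [0.0346 0.0352 0.0356 0.036  0.0366]
32 1586 [0.0343 0.035  0.0355 0.0359 0.0366]
36 1749 [0.0332 0.0344 0.0352 0.0358 0.0367]
40 1603 [0.0013 0.0338 0.0347 0.0355 0.0373]
44 1941 [-0.0007  0.0008  0.0321  0.0347  0.0359]
48 1726 [-0.0009 -0.0001  0.001   0.0337  0.0352]
52 1856 [-0.001  -0.0003  0.0002  0.0071  0.0341]
56 1926 [-0.0011 -0.0005 -0.0001  0.0004  0.0017]
```

View pics/c.png

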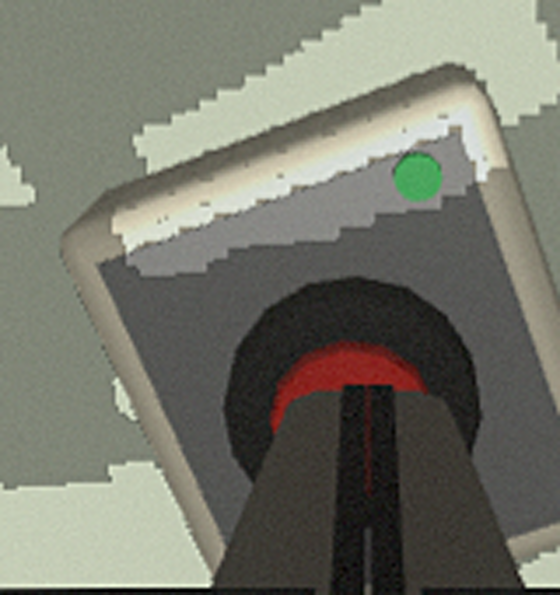

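Emit:
{"op": "carry_out", "data": {"moves": [{"delta_pos":[0.0,0.0,-0.001],"rot":[0,0,0]},{"delta_pos":[0.0,0,-0.001],"rot":[0,0,0]},{"delta_pos":[0,0,-0.001],"rot":[0,0,0]},{"delta_pos":[0,0,-0.001],"rot":[0,0,0]},{"delta_pos":[0,0,0],"rot":[0,0,0]},{"delta_pos":[0,0,0],"rot":[0,0,0]},{"delta_pos":[0,0,0.0],"rot":[0,0,0]},{"delta_pos":[0,0,0],"rot":[0,0,0]}]}}

```text
time_s: 5.33
tool_pos: [0.5075, 0.2546, 0.14]
eef_rot: [0.042, 0.999, 0.0, 0.001]
force: [3.6, -0.5, 4.2]
finger_gap: 0.0004
grip_force: 2.3
```

Emit:
{"op": "carry_out", "data": {"moves": [{"delta_pos":[0.0,0.0,-0.005],"rot":[0,0,0]},{"delta_pos":[0.0,0,-0.005],"rot":[0,0,0]},{"delta_pos":[0,0,-0.005],"rot":[0,0,0]},{"delta_pos":[0,0,-0.005],"rot":[0,0,0]},{"delta_pos":[0,0,0],"rot":[0,0,0]},{"delta_pos":[0,0,0],"rot":[0,0,0]},{"delta_pos":[0,0,0.0],"rot":[0,0,0]},{"delta_pos":[0,0,0],"rot":[0,0,0]}]}}

```text
time_s: 6.0
tool_pos: [0.5066, 0.2541, 0.1594]
eef_rot: [0.042, 0.999, -0.0, -0.0]
force: [-0.4, -0.1, -0.6]
finger_gap: 0.0006
grip_force: 0.0
```

```bash
cat >> h.py <<'E'
import cv2
def cloud(p,s,M):
    f=210/np.tan(np.radians(p["fovy"])/2);K=np.array([[f,0,p["cx"]],[0,f,p["cy"]],[0,0,1]])
    uv=np.stack(np.meshgrid(np.arange(560),np.arange(420)),-1).reshape(-1,1,2).astype(float)
    n=cv2.undistortPoints(uv,K,np.array(p["distortion"])).reshape(-1,2)
    z=p["range_z"].ravel();P=np.c_[n[:,0]*z,-n[:,1]*z,-z];H=p["hand_eye"]
    return ((P@H[:3,:3].T+H[:3,3])@M.T+s["tool_pos"]).reshape(420,560,3)
E
python3 - <<'E'
from h import *
s,M=st()
p=look("wrist",["stop_button_top"],s,M);W=cloud(p,s,M)
rgb=p["pixels"].astype(int);red=(rgb[...,0]>120)&(rgb[...,1]<60)&(p["range_z"]>0)
print("red",red.sum(),np.percentile(W[red],[1,5,50,95,99],axis=0).round(4))
d=np.hypot(W[...,0]-.508,W[...,1]-.2525);m=(d>.025)&(d<.033)&(W[...,2]<.07);print(np.median(W[m][:,2]))
m=(d>.0165)&(d<.019)&(W[...,2]<.07);print(np.median(W[m][:,2]))
cv2.imwrite("pics/d.png",cv2.resize(p["pixels"][130:300,180:340,::-1],None,fx=3.5,fy=3.5,interpolation=cv2.INTER_CUBIC))
E
```

```text
t 6.0 p [0.5066 0.2541 0.1594] y [ 0.085  0.996 -0.   ] z [-0.001 -0.    -1.   ] F [-0.4 -0.1 -0.6] gap 0.0006349691505633381 grip 0.0
wrist stop_button_top [0.5076 0.2506 0.0519] 0.63 in tool [-0.0014 -0.0034  0.1075]
red 465 [[0.4939 0.2407 0.0554]
 [0.4946 0.2423 0.0557]
 [0.4994 0.2529 0.0567]
 [0.5033 0.2632 0.0578]
 [0.5046 0.265  0.058 ]]
0.035557323141141725
0.04687921384696723
```

View pics/d.png

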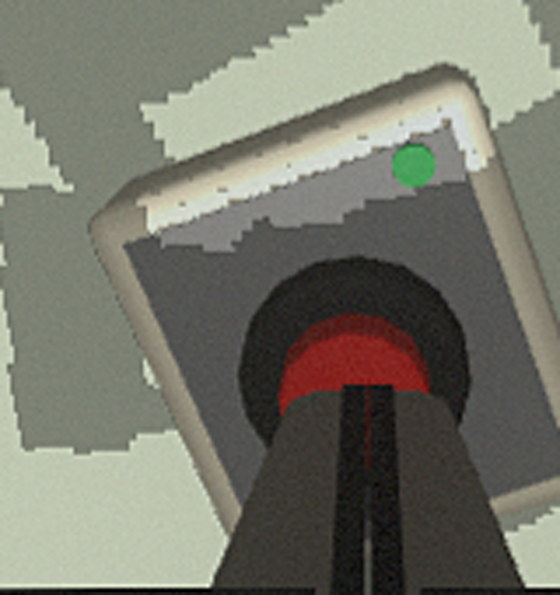

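The visible red face dropped about 6 mm when pressed (0.0503 against 0.0567) and came back up, so the button was fully pressed. Next the tab.

Emit:
{"op": "carry_out", "data": {"moves": [{"delta_pos":[0,0,-0.0375],"rot":[0,0,0]},{"delta_pos":[0,0,-0.0375],"rot":[0,0,0]},{"delta_pos":[0,0,-0.0375],"rot":[0,0,0]},{"delta_pos":[0,0,-0.0375],"rot":[0,0,0]},{"delta_pos":[-0.0077,-0.0348,0],"rot":[0,0,0]},{"delta_pos":[-0.0077,-0.0348,0],"rot":[0,0,0]},{"delta_pos":[-0.0077,-0.0348,0],"rot":[0,0,0]},{"delta_pos":[-0.0077,-0.0348,0],"rot":[0,0,0]}], "claw": 0.7}}

```text
time_s: 6.77
tool_pos: [0.5255, 0.1117, 0.3099]
eef_rot: [0.042, 0.999, 0.0, 0.0]
force: [-0.0, 0.2, 0.4]
finger_gap: 0.0516
grip_force: 0.0
```

Emit:
{"op": "carry_out", "data": {"moves": [{"delta_pos":[-0.0077,-0.0348,0],"rot":[0,0,0]},{"delta_pos":[-0.0077,-0.0348,0],"rot":[0,0,0]},{"delta_pos":[-0.0077,-0.0348,0],"rot":[0,0,0]},{"delta_pos":[0,0,0],"rot":[0,0,0]},{"delta_pos":[0,0,0],"rot":[0,0,0]},{"delta_pos":[0,0,0],"rot":[0,0,0]},{"delta_pos":[0,0,0],"rot":[0,0,0]},{"delta_pos":[0,0,0],"rot":[0,0,0]}]}}

```text
time_s: 7.43
tool_pos: [0.5397, 0.0082, 0.3096]
eef_rot: [0.042, 0.999, 0.0, -0.0]
force: [0.4, 0.4, -0.3]
finger_gap: 0.0642
grip_force: 0.0
```

Run:
```python
from h import *
s,M=st()
look("top",["tab","hinge","coupler"],s,M)
p=look("wrist",["tab","coupler","hinge","ball","stop_button_top"],s,M);W=cloud(p,s,M)
rgb=p["pixels"].astype(int);red=(rgb[...,0]>110)&(rgb[...,1]<60)&(p["range_z"]>0)&(W[...,2]>.185)&(W[...,2]<.2)
print("tab top",red.sum(),np.percentile(W[red],[2,50,98],axis=0).round(4))
if red.sum()>20: print(np.round(M.T@(W[red].mean(0)-s["tool_pos"]),4),cv2.minAreaRect((W[red][:,:2]*1000).astype(np.float32)))
cv2.imwrite("pics/e.png",p["pixels"][:,:,::-1])
```

```text
t 7.4333 p [0.5397 0.0082 0.3096] y [0.083 0.997 0.   ] z [-0.  0. -1.] F [ 0.4  0.4 -0.3] gap 0.0641756235990602 grip 0.0
top tab [0.5399 0.0086 0.1682] 0.52 in tool [-0.0002  0.0004  0.1414]
top tab [0.5047 0.2497 0.0557] 0.45 in tool [0.0549 0.2377 0.254 ]
top hinge [0.5396 0.0055 0.1678] 0.17 in tool [-1.000e-04 -2.700e-03  1.418e-01]
top coupler [ 0.5389 -0.0037  0.1028] 0.61 in tool [-2.000e-04 -1.200e-02  2.068e-01]
wrist tab [ 0.6899 -0.2827 -0.0025] 0.67 in tool [-0.1739 -0.2775  0.312 ]
wrist tab [0.5399 0.003  0.1695] 0.63 in tool [-0.0006 -0.0052  0.1401]
wrist hinge [ 0.7365 -0.019   0.1278] 0.91 in tool [-0.1984 -0.0108  0.1817]
wrist stop_button_top [0.5057 0.2523 0.0527] 0.97 in tool [0.0541 0.2404 0.257 ]
wrist stop_button_top [ 0.7424  0.2882 -0.002 ] 0.52 in tool [-0.1788  0.2958  0.3116]
tab top 508 [[5.309e-01 1.000e-04 1.900e-01]
 [5.400e-01 6.400e-03 1.916e-01]
 [5.495e-01 1.230e-02 1.928e-01]]
[-0.0005 -0.0018  0.1181] ((540.4996337890625, 6.182425022125244), (12.20413589477539, 20.45306396484375), 85.40650939941406)
```

View pics/e.png

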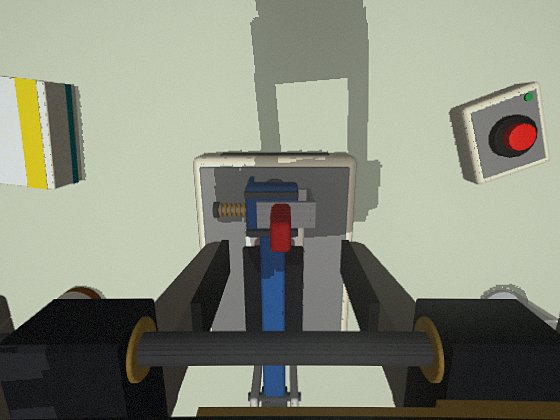

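The view shows the red tab at (281,228), centred between the open fingers, with clear room on both sides. Next I descend and close.

Emit:
{"op": "carry_out", "data": {"moves": [{"delta_pos":[0,-0.002,0.018],"rot":[0,0,0]},{"delta_pos":[0,0,0.018],"rot":[0,0,0]},{"delta_pos":[0,0,0.018],"rot":[0,0,0]},{"delta_pos":[0,0,0.017],"rot":[0,0,0]},{"delta_pos":[0,0,0],"rot":[0,0,0]},{"delta_pos":[0,0,0],"rot":[0,0,0]},{"delta_pos":[0,0,0],"rot":[0,0,0]},{"delta_pos":[0,0,0],"rot":[0,0,0]}]}}

```text
time_s: 8.6
tool_pos: [0.5404, 0.0049, 0.2399]
eef_rot: [0.042, 0.999, 0.0, 0.001]
force: [-0.6, -0.6, 0.1]
finger_gap: 0.0643
grip_force: 0.0
```

Emit:
{"op": "carry_out", "data": {"moves": [{"delta_pos":[0,0,0],"rot":[0,0,0]},{"delta_pos":[0,0,0],"rot":[0,0,0]},{"delta_pos":[0,0,0],"rot":[0,0,0]},{"delta_pos":[0,0,0],"rot":[0,0,0]},{"delta_pos":[0,0,0],"rot":[0,0,0]},{"delta_pos":[0,0,0],"rot":[0,0,0]},{"delta_pos":[0,0,0],"rot":[0,0,0]},{"delta_pos":[0,0,0],"rot":[0,0,0]}], "claw": 0}}

```text
time_s: 9.27
tool_pos: [0.5397, 0.0049, 0.2387]
eef_rot: [0.042, 0.999, -0.0, -0.0]
force: [0.2, -4.5, -0.0]
finger_gap: 0.014
grip_force: 30.0
```

Emit:
{"op": "carry_out", "data": {"moves": [{"delta_pos":[0,0.003,0],"rot":[0,0,0]},{"delta_pos":[0,0.003,0],"rot":[0,0,0]},{"delta_pos":[0,0.003,0],"rot":[0,0,0]},{"delta_pos":[0,0.003,0],"rot":[0,0,0]},{"delta_pos":[0,0.003,0],"rot":[0,0,0]},{"delta_pos":[0,0,0],"rot":[0,0,0]},{"delta_pos":[0,0,0],"rot":[0,0,0]},{"delta_pos":[0,0,0],"rot":[0,0,0]}]}}

```text
time_s: 9.93
tool_pos: [0.5409, 0.0191, 0.2387]
eef_rot: [0.042, 0.999, -0.001, -0.0]
force: [-0.3, -9.0, 1.2]
finger_gap: 0.0139
grip_force: 30.0
```

Gripped and pulled about 14 mm. The reaction of about 9 N matches the latch spring. Next I swing up about the hinge.

Emit:
{"op": "carry_out", "data": {"moves": [{"delta_pos":[-0.00254,0,-0.00447],"rot":[0,0.0225,0]},{"delta_pos":[-0.00254,0,-0.00447],"rot":[0,0.0225,0]},{"delta_pos":[-0.00254,0,-0.00447],"rot":[0,0.0225,0]},{"delta_pos":[-0.00254,0,-0.00447],"rot":[0,0.0225,0]},{"delta_pos":[-0.00254,0,-0.00447],"rot":[0,0.0225,0]},{"delta_pos":[-0.00254,0,-0.00447],"rot":[0,0.0225,0]},{"delta_pos":[-0.00254,0,-0.00447],"rot":[0,0.0225,0]},{"delta_pos":[-0.00254,0,-0.00447],"rot":[0,0.0225,0]}]}}

```text
time_s: 10.6
tool_pos: [0.5638, 0.0168, 0.2725]
eef_rot: [0.042, 0.995, 0.002, -0.091]
force: [-1.4, -7.9, -1.4]
finger_gap: 0.0139
grip_force: 30.0
```

Emit:
{"op": "carry_out", "data": {"moves": [{"delta_pos":[-0.00318,0,-0.00556],"rot":[0,0.028,0]},{"delta_pos":[-0.00318,0,-0.00556],"rot":[0,0.028,0]},{"delta_pos":[-0.00318,0,-0.00556],"rot":[0,0.028,0]},{"delta_pos":[-0.00318,0,-0.00556],"rot":[0,0.028,0]},{"delta_pos":[-0.00318,0,-0.00556],"rot":[0,0.028,0]},{"delta_pos":[-0.00318,0,-0.00556],"rot":[0,0.028,0]},{"delta_pos":[-0.00318,0,-0.00556],"rot":[0,0.028,0]},{"delta_pos":[-0.00318,0,-0.00556],"rot":[0,0.028,0]}]}}

```text
time_s: 11.27
tool_pos: [0.6003, 0.0137, 0.3082]
eef_rot: [0.042, 0.979, 0.007, -0.202]
force: [-2.1, -9.5, -1.6]
finger_gap: 0.0138
grip_force: 30.0
```

Emit:
{"op": "carry_out", "data": {"moves": [{"delta_pos":[0,0,0],"rot":[0,0,0]},{"delta_pos":[0,0,0],"rot":[0,0,0]},{"delta_pos":[0,0,0],"rot":[0,0,0]},{"delta_pos":[0,0,0],"rot":[0,0,0]},{"delta_pos":[0,0,0],"rot":[0,0,0]},{"delta_pos":[0,0,0],"rot":[0,0,0]},{"delta_pos":[0,0,0],"rot":[0,0,0]},{"delta_pos":[0,0,0],"rot":[0,0,0]}]}}

```text
time_s: 11.93
tool_pos: [0.6, 0.0137, 0.308]
eef_rot: [0.042, 0.979, 0.007, -0.201]
force: [-2.4, -8.9, -1.2]
finger_gap: 0.014
grip_force: 30.0
```

Run:
```python
from h import *
s,M=st()
a=look("side",["coupler","tab","hinge"],s,M)
b=look("wrist",["tab","coupler"],s,M)
c=look("top",["kit_box","reagent_bottle","beaker","coupler"],s,M)
x=cv2.resize(a["pixels"][160:310,180:380],(560,420),interpolation=cv2.INTER_CUBIC)
cv2.imwrite("pics/f.png",cv2.resize(np.hstack([x,b["pixels"]])[:,:,::-1],(800,300)))
```

```text
t 11.9333 p [0.6    0.0137 0.308 ] y [ 0.084  0.996 -0.003] z [-0.393  0.03  -0.919] F [-2.4 -8.9 -1.2] gap 0.013953906843364854 grip 29.999229311943054
side coupler [ 0.5439 -0.0025  0.1847] 0.83 in tool [ 0.0015 -0.0205  0.1349]
side tab [0.5734 0.0156 0.2437] 0.71 in tool [-0.0008 -0.0002  0.0696]
side hinge [ 0.7375 -0.0238  0.1291] 0.65 in tool [-0.1993 -0.0252  0.1093]
wrist tab [0.5737 0.0128 0.2425] 0.76 in tool [-0.0018 -0.0029  0.0705]
wrist tab [ 0.4624 -0.2649 -0.0007] 0.33 in tool [-0.0175 -0.2882  0.3294]
wrist coupler [7.363e-01 2.865e-01 2.000e-04] 0.56 in tool [-0.2246  0.2843  0.2376]
top kit_box [ 0.4597 -0.2672  0.002 ] 0.76 in tool [-0.0142 -0.2907  0.3279]
top reagent_bottle [ 0.6886 -0.2807 -0.002 ] 0.91 in tool [-0.2264 -0.2849  0.2412]
top beaker [ 7.404e-01  2.832e-01 -2.000e-04] 0.68 in tool [-0.2288  0.2813  0.2362]
```

View pics/f.png

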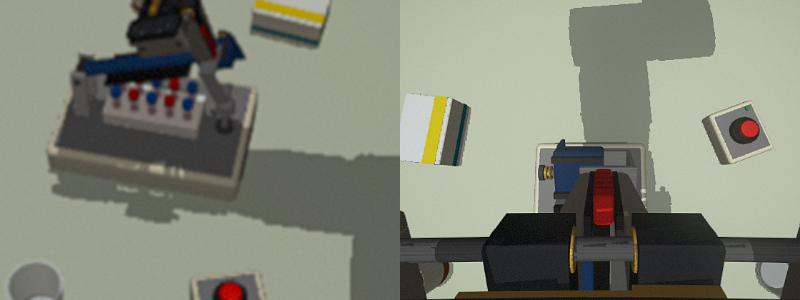

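The arm is clearly lifted off the ball at about (225,125) in the left picture, with the coupler at about 0.185 m and the tab held. The button is up and the bystanders have not moved. Handing in.

```bash
python3 -c "
from cell import r
print(r.sign_off())"
```

```text
the job is handed in; nothing more can be done
None
```

I pressed the stop button fully down and let it come up. I then pulled the latch about 14 mm left and lifted the hold-down arm about 8 cm off its ball. I handed in with the arm held still and the bystanders not visibly moved; sign-off returned no verdict.

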